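# Set the dust extractor to its third click and start it

### The job

Push the speed lever on top of the dust extractor away from its off end, click by click, and stop at the third click counted from off, never running past it (it may have been left at off or near the first click). Then press the large start button on the same panel right down and let it come back up. Come away clear; do not press the small button, and leave everything else where it stands.

Things in the scene. Friction and masses are not known exactly. Their poses are not given: they have to be found in the camera images.
- extractor: bench dust extractor, a fixed grey steel box 220 (x) by 300 (y) by 120 mm high. Origin: centre of its underside, on the table; x to its rear, -x its louvred front, y to the left, z up. Its flat top carries, in line along y at x = -45 mm, the lever's slot and the start button. Six white marks (1 mm high) in front of the slot, one at each stop, grow longer from off (-y) to highest (+y).
- speed_lever (a joint): slide of the lever along the extractor's +y, m: 0 = off (end stop), sprung clicks at 0.015, 0.030, 0.045 (the third), 0.060, 0.075 (end stop). 3 to 4.5 N moves it out of a click; some 2 mm past the hump half-way between clicks (0.0075, 0.0225, 0.0375 ...) it snaps on to the next by itself and stays. It starts between off and 0.018.
- speed_lever_top (a point): centre of the top of the lever's black knob, moving with it. The knob is a block 26 mm (extractor x) by 12 mm (y, along the slide) from 8 to 34 mm above the panel, on a thin stem; push its 26 mm wide faces. At off it stands at (-45, -75) mm in the extractor's x, y, at the third click at (-45, -30). The panel is bare for 30 mm around its path.
- start_button (a joint): travel of the large start button, m: 0 = up, 0.006 = fully down, which takes 5 N straight down; it springs back by itself.
- start_button_top (a point): centre of the top face of the large start button: round, black, 32 mm across, in a grey collar, at (-45, +90) mm in the extractor's x, y, in line with the slot beyond its highest-speed end. It counts as pressed beyond 0.0045.
- reset_button (a joint): travel of the small filter-reset button, m, not to be pressed: 0 = up, 0.005 = down.
- reset_button_top (a point): centre of the top of the small filter-reset button: round, black, 16 mm across, at (+40, +90) mm in the extractor's x, y, 85 mm to the rear of the start button.
- tin_lid: pressed-steel lid of a paint tin, a disc 80 mm across and 9 mm high, lying on top of the extractor towards its rear. Origin: centre of its underside. Bystander: leave it.
- wood_strip: light wooden strip 18 x 70 x 14 mm lying on top of the extractor, behind the lever's slot. Origin: centre of its underside. Bystander: leave it.
- paint_tin: yellow paint tin 87 mm across, 100 mm tall, standing on the table beside the extractor. Origin: centre of its underside. Bystander: leave it.
- foam_brush: foam brush with a round wooden handle, 180 mm long, 50 mm wide, 22 mm high, lying on the table between robot and extractor. Origin: centre of its underside. Bystander: leave it.
- glue_bottle: white glue bottle 52 mm across, 150 mm tall, standing behind the extractor. Origin: centre of its underside. Bystander: leave it.
- wall_panel: plywood panel 140 x 110 x 12 mm lying on the table to the right of the extractor (in its own frame). Origin: centre of its underside. Bystander: leave it.
- clamp_block: brown wooden block 50 x 80 x 38 mm lying on the table at the right rear of the extractor. Origin: centre of its underside. Bystander: leave it.

How it is judged:
By the outcome, as a careful person would: the job done as asked, in the order asked, and still so for the second after the job is handed in, with the robot touching nothing.
It also fails if it takes over 58 s, if anything falls off the work surface, if the arm or the gripper's body presses on something with over 40 N, if the wrist force passes 120 N, or if a joint passes its speed limit or range.

### The arm

A 6-joint arm with a two-finger parallel gripper is mounted at the origin on the work surface. World frame = base frame: x ahead of the robot, y to its left, z up, the work surface at z = 0. Lengths are in m, angles in degrees, forces in N, time in s.
With the tool pointing down it reaches from about 0.35 to 0.875 m from the base axis. Payload 4.2 kg.
Tool frame: the origin (TCP) lies midway between the tips of the shut fingers; the grasp point (between the pads) lies 19 mm behind it; z points along the fingers, y is the line along which they close (so a half turn about z gives the same grasp; the last joint's range is limited). The gripper opens to 87 mm and grips with 3 to 60 N. Pads are 19 mm wide; open, the fingers measure 117 mm over their backs; the gripper's body (75 mm by 190 mm) begins 51 mm behind the grasp point.
Start: joints at [84.202, 22.042, 0.453, 0, -68.411, -14.817], TCP at [0.22, 0.585, 0.191] pointing down, gripper open.
Joint ranges: [-179.83, 179.83], [-69.29, 118.12], [-61.27, 80.66], [-181.25, 117.63], [-171.15, -9.14], [-177.46, 177.46]. Speed limits (degrees/s): [159.86, 159.86, 180, 180, 180, 180].

### API

Orientations are given as a 3x3 rotation matrix whose columns are the frame's x, y, z axes.
In Python, from station import sense, capture, finish_job, silhouettes, landmark_of gives the robot as it stands.
- The arm moves only by the tool step_arm, never from a script. Its arguments are lists of equal length, an entry for each row: "linear": the shift along the tool's x, y, z in mm, a list of three; "delta_rot": the turn, a rotation vector about the tool's x, y, z in rad, a list of three; "grip": the finger opening in mm, from 0 to 87. A call has 1 to 10 rows; each row shifts and turns the commanded pose from where the row before left it, along the tool's axes as they then stand; what a row does not reach is not made up. A row lasts 1/8 s, in which the tool goes at most 62.5 mm and 10.7 degrees, less where a joint would pass 70% of its speed; a pose out of reach is approached as far as the arm can. A call with a gripper value outside its range is refused whole. The fingers move at their own pace and stop on an object; the grip force is fixed at half the most. Time passes only in rows, so rows that do not move let the fingers close. It gives the time, the measured TCP pose, the force, the opening and the grip force at its end, in the units of the state.
- sense(): the state, without advancing time (a new reading comes with each control period).
- capture(name): name is "scene" or "side" or "wrist"; returns a dict with "img" (420x560x3 uint8, red, green, blue), "fx", "fy", "cx", "cy" (pixels), "world_to_cam" (4x4, takes a point from world to camera coordinates); the wrist camera has in their place "mount" (4x4, takes a point from camera to tool coordinates, whose origin is the TCP and whose axes are the flange's). Camera axes: x right, y up, looking along -z (the intrinsics and any distortion apply to the point x, -y, -z); pixel columns grow to the right and rows downward; lengths in m; the calibration is good to about 2 mm. A picture is of the moment at which its call begins: read the wrist's pose just before it. There is no depth.
- finish_job(): hands the job in; it is judged then, once.
Trained networks look in the newest picture that a camera, given by its name, has taken for a name from the list of things; names that differ only in an ending like _2 or _b are one class to them, and where a whole thing is asked for, a point or a joint stands for the part that bears it (a point fixed in the world has none). Each returns a list of dicts, best first, with "score" (0 to 1); they miss things now and then, are a little off and sometimes report something else, mostly with a low value. They report only what shows in the picture. A call takes as long as a camera call.
- silhouettes(camera, label): "mask" (420x560 bool, what is visible of it) and "point" ([column, row] in pixels, amid what is visible of it).
- landmark_of(camera, label): "point" ([column, row] in pixels: a listed point, or the origin of a listed thing).
The state is a dict: "time_s": time; "joints": joint angles; "joint_velocities": joint speeds; "effort": joint torques, N m; "tcp_pos": TCP position; "ee_rot": TCP orientation; "wrist_force": force on the tool from outside, world axes, zero at the start; "moment": the same for the moment, N m; "gripper_width": opening from 0.0 (shut) to 1.0 (fully open); "gripper_force": force on a finger pad.
Only numpy, scipy, OpenCV 4.12 (cv2) and the standard library are available. Lean on these libraries where they do the work, as an engineer would, in place of code of your own. Each camera call takes 0.05 s, during which the arm holds its last target. There are 200 camera calls.

## Working session

There is one attempt and no reset: what is moved stays moved. The work goes in short steps, Python scripts to look and compute and a tool call to move; the robot and the scene stay as the last step left them, time stands still between calls to the robot, and variables do not carry over. Pictures are saved under pics/ and viewed, at most 10 in all, crops included, and the job is handed in when it is done.

Besides the shell and the picture viewer there is one more tool, called after "Request:" as name(argument=value, ...) on one line, values as JSON. step_arm: Moves the arm, as the interface text tells. Its arguments: {"type":"object","properties":{"linear":{"type":"array"},"delta_rot":{"type":"array"},"grip":{"type":"array"}},"required":["linear","delta_rot","grip"]}

```bash
mkdir -p pics; cat > h.py <<'E'
import numpy as np, cv2
from station import sense, capture, finish_job, silhouettes, landmark_of
def ray(c,px,s=None):
    p=np.array([(px[0]-c["cx"])/c["fx"],-(px[1]-c["cy"])/c["fy"],-1.])
    if "mount" in c:
        T=np.eye(4);T[:3,:3]=s["ee_rot"];T[:3,3]=s["tcp_pos"];M=T@np.array(c["mount"])
    else: M=np.linalg.inv(c["world_to_cam"])
    return M[:3,3],M[:3,:3]@p
def atz(c,px,z,s=None):
    o,d=ray(c,px,s);return o+d*(z-o[2])/d[2]
def proj(c,P,s=None):
    if "mount" in c:
        T=np.eye(4);T[:3,:3]=s["ee_rot"];T[:3,3]=s["tcp_pos"];W=np.linalg.inv(T@np.array(c["mount"]))
    else: W=np.array(c["world_to_cam"])
    q=W[:3,:3]@P+W[:3,3];return np.array([c["cx"]+c["fx"]*q[0]/-q[2],c["cy"]-c["fy"]*q[1]/-q[2]])
Z={"extractor":0,"speed_lever_top":.154,"start_button_top":.127,"reset_button_top":.126,"tin_lid":.12,"wood_strip":.12}
def look(cams):
    for n in cams:
        s=sense();c=capture(n)
        for l,z in Z.items():
            for r in landmark_of(n,l)[:2]:
                print(n,l,round(r["score"],2),np.round(r["point"],1),np.round(atz(c,r["point"],z,s),4))
        yield n,c,s
E
python3 - <<'E'
from h import *
s=sense();print({k:np.round(v,3).tolist() for k,v in s.items()})
ims=[]
for n,c,s in look(["scene","side","wrist"]):
    print([k for k in c if k!="img"],c["fx"],c.get("distortion"))
    ims.append(c["img"])
    cv2.imwrite(f"pics/{n}0.png",c["img"][:,:,::-1])
E
```

```text
{'time_s': 0.0, 'joints': [84.202, 22.092, 0.38, -0.029, -68.412, -14.816], 'joint_velocities': [-0.012, 0.079, -0.087, 0.0, -0.042, -0.048], 'effort': [0.0, -39.066, 18.741, 4.22, 0.011, -0.0], 'tcp_pos': [0.22, 0.584, 0.19], 'ee_rot': [[0.936, -0.352, -0.001], [-0.352, -0.936, -0.002], [0.0, 0.002, -1.0]], 'wrist_force': [-0.452, -0.304, 0.137], 'moment': [0.025, -0.026, -0.004], 'gripper_force': 0.0, 'gripper_width': 0.999}
scene extractor 0.72 [207.6 235.3] [ 0.5458 -0.1408  0.    ]
scene speed_lever_top 0.56 [179.4 216.5] [ 0.6829 -0.1698  0.154 ]
scene speed_lever_top 0.48 [175.6 183.9] [ 0.5253 -0.2246  0.154 ]
scene start_button_top 0.65 [231.6 181.5] [ 0.4458 -0.0832  0.127 ]
scene reset_button_top 0.57 [240.4 195.3] [ 0.5186 -0.0453  0.126 ]
scene tin_lid 0.76 [177.5 214. ] [ 0.6225 -0.1953  0.12  ]
scene wood_strip 0.61 [208.1 203.8] [ 0.5636 -0.127   0.12  ]
['fx', 'fy', 'cx', 'cy', 'world_to_cam'] 452.4221577894608 None
side extractor 0.66 [324.9 328.6] [ 0.5416 -0.1507 -0.    ]
side speed_lever_top 0.67 [356.7 311.5] [ 0.5369 -0.2294  0.154 ]
side start_button_top 0.6 [267.9 276.1] [ 0.4669 -0.066   0.127 ]
side reset_button_top 0.59 [294.3 246.2] [ 0.5486 -0.0322  0.126 ]
side reset_button_top 0.28 [418.8 297.7] [ 0.6614 -0.2546  0.126 ]
side tin_lid 0.81 [373.8 286.8] [ 0.6149 -0.1886  0.12  ]
side wood_strip 0.86 [326.1 278.8] [ 0.5544 -0.1257  0.12  ]
['fx', 'fy', 'cx', 'cy', 'world_to_cam'] 540.9842436870447 None
['fx', 'fy', 'cx', 'cy', 'mount'] 371.9519220898391 None
```

View pics/scene0.png

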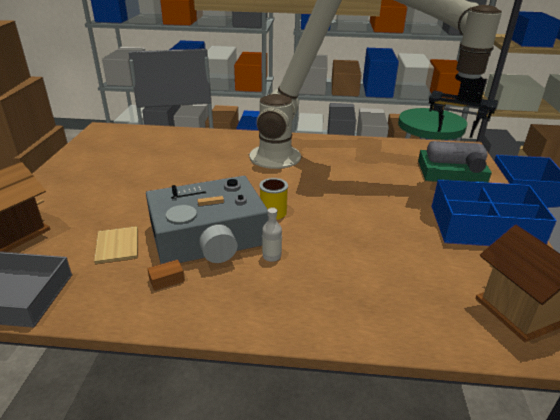

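View pics/side0.png

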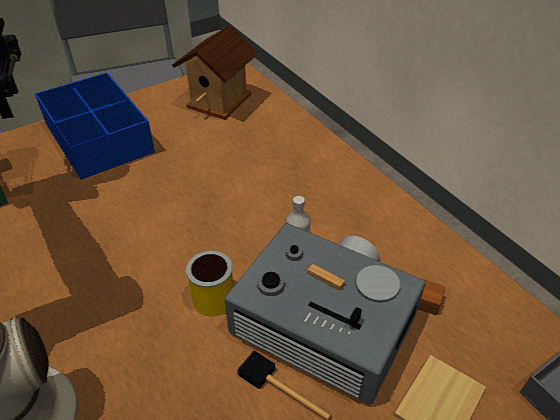

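Scene: the lever is at (175,188), the start button at (232,184) and the reset button at (241,199). Side: the knob is near the off (right) end at (357,313), with marks from (307,318) to (349,333), start button (270,280), reset (294,251). I'll fit the extractor pose and move above it for a close look.

```bash
python3 - <<'E'
from h import *
from scipy.optimize import least_squares
obs={"scene":[((-45,90,126),(232,182.5)),((40,90,126),(240.5,198))],
"side":[((-45,90,126),(270,279)),((40,90,126),(294,249)),((-110,150,120),(229,300)),((110,150,120),(287,226)),((110,-150,120),(424,287))]}
C={n:capture(n) for n in obs}
for n in C: obs[n]+= [((-45,None,154),tuple(landmark_of(n,"speed_lever_top")[0]["point"] if n=="side" else (175.5,185)))]
def f(p,full=False):
    r=[]
    R=np.array([[np.cos(p[2]),-np.sin(p[2]),0],[np.sin(p[2]),np.cos(p[2]),0],[0,0,1]])
    for n in obs:
        for q,px in obs[n]:
            q=[p[3] if v is None else v/1000 for v in q]
            r.append(proj(C[n],R@np.array(q)+[p[0],p[1],0])-px)
    return np.concatenate(r)
o=least_squares(f,[.545,-.145,.45,-.07],loss="soft_l1")
print(o.x,np.degrees(o.x[2]));print(np.round(f(o.x).reshape(-1,2),1))
c=capture("wrist");print(np.round(c["mount"],3))
E
```

```text
[ 0.54398878 -0.14061642  0.44490486 -0.06999195] 25.49117058205215
[[-0.   2.6]
 [-0.3  1.6]
 [-0.2  0.4]
 [ 0.7  2.6]
 [ 0.2  2. ]
 [-6.4 -4.8]
 [-1.5 -6.8]
 [ 2.7 -8.4]
 [-0.8  3.2]]
[[ 0.001  0.964  0.267  0.073]
 [ 1.    -0.001 -0.001  0.   ]
 [-0.001  0.267 -0.964 -0.194]
 [ 0.     0.     0.     1.   ]]
```

Request:
step_arm(linear=[[0, 0, -55], [0, 0, -55], [40, 40, 0], [40, 40, 0], [40, 40, 0], [40, 40, 0], [40, 40, 0], [40, 40, 0], [40, 40, 0], [40, 40, 0]], delta_rot=[[0, 0, 0], [0, 0, 0], [0, 0, 0.09], [0, 0, 0.09], [0, 0, 0.09], [0, 0, 0.09], [0, 0, 0.09], [0, 0, 0.09], [0, 0, 0.09], [0, 0, 0.09]], grip=[0, 0, 0, 0, 0, 0, 0, 0, 0, 0])

```text
time_s: 2.5
tcp_pos: [0.2685, 0.1428, 0.3011]
ee_rot: [[0.469, -0.883, 0.001], [-0.883, -0.469, 0.0], [-0.0, -0.001, -1.0]]
wrist_force: [1.5, -0.6, 0.8]
gripper_width: 0.019
gripper_force: 0.0
```

Request:
step_arm(linear=[[52, -8, 0], [52, -8, 0], [52, -8, 0], [52, -8, 0], [52, -8, 0], [52, -8, 0], [52, -8, 0], [52, -8, 0], [0, 0, 0], [0, 0, 0]], delta_rot=[[0, 0, 0], [0, 0, 0], [0, 0, 0], [0, 0, 0], [0, 0, 0], [0, 0, 0], [0, 0, 0], [0, 0, 0], [0, 0, 0.043], [0, 0, 0]], grip=[0, 0, 0, 0, 0, 0, 0, 0, 0, 0])

```text
time_s: 3.75
tcp_pos: [0.5215, -0.1925, 0.3004]
ee_rot: [[0.433, -0.902, -0.001], [-0.902, -0.433, 0.0], [-0.001, 0.001, -1.0]]
wrist_force: [-0.1, 0.2, 0.2]
gripper_width: 0.005
gripper_force: 0.0
```

```bash
python3 - <<'E'
from h import *
for n,c,s in look(["wrist"]):
    cv2.imwrite("pics/w1.png",c["img"][:,:,::-1]); np.save("pics/w1.npy",np.hstack([s["tcp_pos"],np.ravel(s["ee_rot"])]))
    print(s["tcp_pos"],s["ee_rot"],s["joints"])
E
```

```text
wrist extractor 0.57 [250.8 185.6] [ 0.5427 -0.1454  0.    ]
wrist speed_lever_top 0.69 [282.2 139.1] [ 0.5384 -0.232   0.154 ]
wrist speed_lever_top 0.19 [223.7 221.4] [ 0.555  -0.1375  0.154 ]
wrist wood_strip 0.73 [222.5 221.8] [ 0.5561 -0.1244  0.12  ]
[ 0.52150127 -0.19250024  0.30037606] [[ 4.32657144e-01 -9.01557842e-01 -1.11922509e-03]
 [-9.01558339e-01 -4.32657538e-01  1.25176073e-04]
 [-5.97094643e-04  9.54888393e-04 -9.99999366e-01]] [-3.55629528e+00  1.20238822e+01  1.82864097e+00 -3.23088337e-03
 -7.98692070e+01  2.91931944e+01]
```

View pics/w1.png

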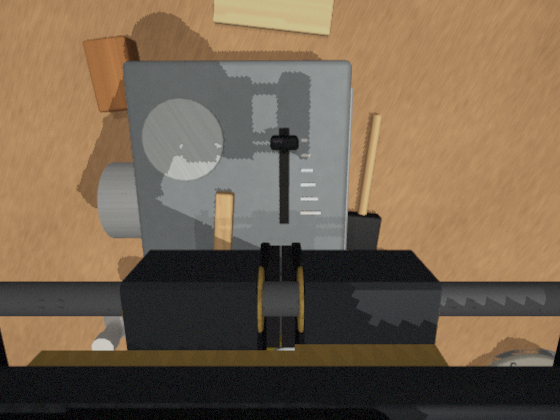

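Wrist view: the knob is at (284,142), at the off end near the shortest mark (304,140). The marks run down to (311,213). I'll measure the marks for exact yaw and origin.

```bash
python3 - <<'E'
from h import *
s=sense();c=capture("wrist");im=c["img"]
g=im.min(2).astype(int)
roi=np.zeros(g.shape,bool);roi[125:225,298:328]=1
bg=cv2.medianBlur(im.min(2),21).astype(int)
m=((g-bg>25)&roi).astype(np.uint8)
n,_,st,ce=cv2.connectedComponentsWithStats(m)
for i in range(1,n):
    if st[i,4]>4:
        x,y,w,h,a=st[i]; A=atz(c,(x,ce[i][1]),.121,s);B=atz(c,(x+w,ce[i][1]),.121,s)
        print(st[i],ce[i].round(1),A.round(4)[:2],B.round(4)[:2])
print("off tip?",atz(c,(284,226),.12,s))
crop=cv2.resize(im[90:240,180:380,::-1],None,fx=4,fy=4,interpolation=cv2.INTER_CUBIC);cv2.imwrite("pics/w1c.png",crop)
E
```

```text
[302 138   6   3  18] [304.5 139. ] [ 0.5194 -0.2371] [ 0.5141 -0.2397]
[309 153   2   3   5] [309.6 154.2] [ 0.5063 -0.2266] [ 0.5045 -0.2275]
[302 168  12   3  35] [307.3 169. ] [ 0.5059 -0.2101] [ 0.4949 -0.2155]
[301 182  15   4  58] [308.2 183.5] [ 0.5001 -0.1963] [ 0.4862 -0.203 ]
[301 196  18   4  61] [309.2 197.6] [ 0.4934 -0.183 ] [ 0.4766 -0.1911]
[301 210  20   4  60] [310.4 211.6] [ 0.4866 -0.1694] [ 0.4677 -0.1785]
off tip? [ 0.49553749 -0.14714519  0.12      ]
```

View pics/w1c.png

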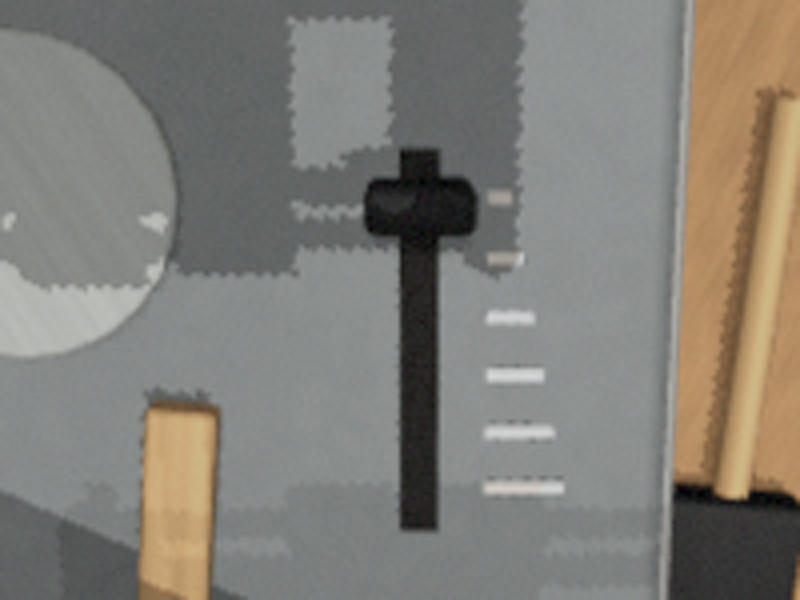

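The lever is at off, and the marks measure 75.2 mm end to end, so the scale is right. Next I go behind the knob on its off side and down.

Request:
step_arm(linear=[[34, 1, 0], [33, 1, 0], [0, 0, 50], [0, 0, 50], [0, 0, 35], [0, 0, 20], [0, 0, 10], [0, 0, 0], [0, 0, 0]], delta_rot=[[0, 0, 0], [0, 0, 0], [0, 0, 0], [0, 0, 0], [0, 0, 0], [0, 0, 0], [0, 0, 0], [0, 0, 0], [0, 0, 0]], grip=[0, 0, 0, 0, 0, 0, 0, 0, 0])

```text
time_s: 5.28
tcp_pos: [0.5496, -0.2534, 0.1373]
ee_rot: [[0.433, -0.901, 0.002], [-0.901, -0.433, -0.001], [0.002, -0.002, -1.0]]
wrist_force: [0.4, 0.5, -0.0]
gripper_width: 0.003
gripper_force: 0.0
```

```bash
python3 - <<'E'
from h import *
s=sense();u=np.array([-.434,.901]);print(u@s["tcp_pos"][:2],s["tcp_pos"],s["wrist_force"])
c=capture("wrist");w=c["img"][:,:,::-1]
d=capture("side")["img"][200:400,220:460,::-1]
cv2.imwrite("pics/p1.png",np.hstack([cv2.resize(w[120:420,180:400],(352,480)),cv2.resize(d,(448,480))]))
E
```

```text
-0.4668702357607351 [ 0.54957937 -0.25344372  0.13725387] [ 0.40293992  0.45193312 -0.01890421]
```

View pics/p1.png

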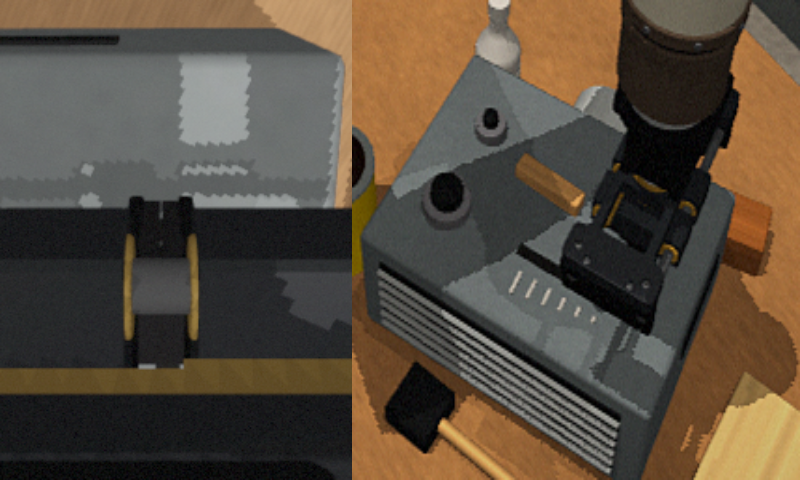

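The fingers are down behind the knob at the off side, touching nothing. Now I advance to contact.

Request:
step_arm(linear=[[-4, 0, 0], [-4, 0, 0], [-4, 0, 0], [0, 0, 0]], delta_rot=[[0, 0, 0], [0, 0, 0], [0, 0, 0], [0, 0, 0]], grip=[0, 0, 0, 0])

```text
time_s: 5.88
tcp_pos: [0.5434, -0.2421, 0.1361]
ee_rot: [[0.434, -0.901, 0.0], [-0.901, -0.434, 0.0], [0.0, -0.0, -1.0]]
wrist_force: [0.4, -0.4, -0.3]
gripper_width: 0.006
gripper_force: 0.0
```

Request:
step_arm(linear=[[-2, 0, 0], [0, 0, 0]], delta_rot=[[0, 0, 0], [0, 0, 0]], grip=[0, 0])

```text
time_s: 6.12
tcp_pos: [0.5426, -0.2405, 0.1359]
ee_rot: [[0.433, -0.901, -0.0], [-0.901, -0.433, 0.0], [-0.0, 0.0, -1.0]]
wrist_force: [0.3, -0.6, -0.6]
gripper_width: 0.003
gripper_force: 0.0
```

Request:
step_arm(linear=[[-2, 0, 0], [0, 0, 0]], delta_rot=[[0, 0, 0], [0, 0, 0]], grip=[0, 0])

```text
time_s: 6.38
tcp_pos: [0.5417, -0.2387, 0.1359]
ee_rot: [[0.433, -0.901, -0.0], [-0.901, -0.433, 0.0], [-0.0, 0.0, -1.0]]
wrist_force: [0.5, -0.2, 0.2]
gripper_width: 0.005
gripper_force: 0.0
```

Request:
step_arm(linear=[[-2, 0, 0], [0, 0, 0]], delta_rot=[[0, 0, 0], [0, 0, 0]], grip=[0, 0])

```text
time_s: 6.62
tcp_pos: [0.5409, -0.2369, 0.136]
ee_rot: [[0.433, -0.901, 0.0], [-0.901, -0.433, 0.0], [-0.0, -0.0, -1.0]]
wrist_force: [0.1, 0.6, -0.3]
gripper_width: 0.009
gripper_force: 0.0
```

Request:
step_arm(linear=[[-2, 0, 0], [0, 0, 0]], delta_rot=[[0, 0, 0], [0, 0, 0]], grip=[0, 0])

```text
time_s: 6.88
tcp_pos: [0.54, -0.2351, 0.136]
ee_rot: [[0.433, -0.901, -0.0], [-0.901, -0.433, 0.0], [-0.0, 0.0, -1.0]]
wrist_force: [-0.2, -0.3, 0.0]
gripper_width: 0.006
gripper_force: 0.0
```

Request:
step_arm(linear=[[-2, 0, 0], [0, 0, 0]], delta_rot=[[0, 0, 0], [0, 0, 0]], grip=[0, 0])

```text
time_s: 7.12
tcp_pos: [0.5391, -0.2333, 0.136]
ee_rot: [[0.433, -0.901, -0.0], [-0.901, -0.433, 0.0], [-0.0, 0.0, -1.0]]
wrist_force: [-1.0, 0.3, 0.3]
gripper_width: 0.005
gripper_force: 0.0
```

```bash
python3 - <<'E'
from h import *
s=sense();w=capture("wrist")["img"][:,:,::-1]
c=capture("side");d=c["img"];e=capture("scene")["img"]
for n in("side","scene"):
  for r in landmark_of(n,"speed_lever_top")[:2]:print(n,r,)
  for r in silhouettes(n,"speed_lever_top")[:2]:print(n,r["score"],r["point"],r["mask"].sum())
cv2.imwrite("pics/p2.png",np.hstack([cv2.resize(e[160:230,140:250,::-1],(350,240*350//377)).repeat(2,0),cv2.resize(d[270:370,290:390,::-1],(446,446))]))
E
```

```text
scene 0.5 [173.0, 190.7] 58Traceback (most recent call last):
  File "<stdin>", line 7, in <module>
    return _nx.concatenate(arrs, 1, dtype=dtype, casting=casting)
           ~~~~~~~~~~~~~~~^^^^^^^^^^^^^^^^^^^^^^^^^^^^^^^^^^^^^^^
ValueError: all the input array dimensions except for the concatenation axis must match exactly, but along dimension 0, the array at index 0 has size 444 and the array at index 1 has size 446
```

```bash
python3 - <<'E'
from h import *
d=capture("side")["img"];e=capture("scene")["img"]
cv2.imwrite("pics/p2.png",np.hstack([cv2.resize(e[160:220,150:210,::-1],(400,400),interpolation=2),cv2.resize(d[280:360,300:380,::-1],(400,400),interpolation=2)]))
E
```

```text
(no output)
```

View pics/p2.png

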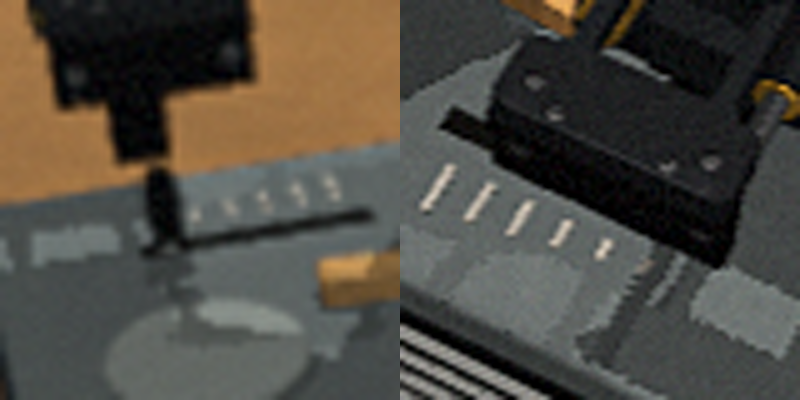

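```bash
python3 - <<'E'
from h import *
s=sense();c=capture("scene");d=capture("side")
P=np.array(s["tcp_pos"])
for n,k in(("scene",c),("side",d)):
  print(n,proj(k,P),proj(k,P+[0,0,.05]),"slot off",proj(k,np.array([.535,-.220,.12])), np.linalg.inv(k["world_to_cam"])[:3,3])
  for m in [(.5167,-.2384,.121),(.477,-.174,.121)]: print("mark0/5",proj(k,np.array(m)))
E
```

```text
scene [171.77207763 191.86029734] [169.70350796 175.9348062 ] slot off [177.56296176 196.31555033] [1.58760663 0.14899813 0.77703632]
mark0/5 [172.94524288 192.29082147]
mark0/5 [198.70899534 186.69730288]
side [358.20003976 318.77779551] [361.380544   301.04048543] slot off [350.33803905 319.80042748] [ 0.14275268 -0.59104889  0.89665113]
mark0/5 [348.80769906 332.25294113]
mark0/5 [307.15792952 316.73161216]
```

```bash
python3 - <<'E'
from h import *
e=capture("scene")["img"];f=cv2.imread("pics/scene0.png")[:,:,::-1]
for nm,i in(("now",e),("start",f)):
    print(nm);g=i[:,:,:].mean(2).astype(int)
    print("     ",*range(164,186))
    for r in range(176,202): print(r,*["%3d"%v for v in g[r,164:186]])
E
```

```text
now
      164 165 166 167 168 169 170 171 172 173 174 175 176 177 178 179 180 181 182 183 184 185
176  87  91  25   8   6   6  12   5   0  10  44  95 116 117 114 113 113 110 109 108 111 109
177 121 111  47   7   8   0  13   4  11   7  31  81 114 115 114 111 112 113 111 110 110 110
178 118 109  56  12   5   6  11   1   7  14  34  80 114 111 113 111 109 109 109 113 112 111
179 117 106  57  10   5  13   6   5   2   4  29  80 114 113 111 111 110 111 112 110 112 111
180 118 109  64   9   0   6   6   0  10   2  23  69 116 112 111 109 110 110 112 111 107 107
181 119 115  83  20   6   3   6   8   0   3  11  61 117 113 109 111 113 111 109 111 110 109
182 113 118 105  34   5   0   1   6   3   6  19  62 116 117 113 110 110 111 112 110 111 111
183 114 113 105  54  12  10  16  26  30  32  48  73 118 117 114 114 116 115 113 113 113 113
184 111 112 108  75  52  68  69  68  62  67  82  97 120 118 117 117 118 115 114 113 113 114
185 113 115 119 110 107 121 120 107  60  27  37  76 113 120 116 118 118 112 104 108 113 118
186 113 112 118 121 119 117 108  84  19   7   9  43  83 117 118 120 118 114 111 11
[... 3181 characters left out ...]
 103  35   5   5  12  59 105 101 104 104 102  94  77  63
195 109 111 111 111 109 107 113 113 100  52  13  10  12  37  66  56  59  53  38  26  23  29
196 112 111 107 108 112 109 110  95  70  31  28  41  32  17  28  23  32  41  48  57  61  67
197 111 110 109 111 112 111  98  44  16  22  51  70  58  55  54  63  71  84  99 114 113 113
198 109 105 109 110 109 111 103  67  36  39  48  49  69 100 102 103 106 109 112 114 114 112
199 108 109 110 108 111 110 111 102  71  72  68  63  75 103 104 110 111 111 110 110 108 110
200 108 110 109 110 111 108 110 103  83  83  82  82  88 110 109 110 109 107 109 108 109 109
201 109 109 108 109 109 108 109 108 107 106 108 106 110 110 107 108 108 107 108 109 109 109
```

The knob hasn't moved. The fingertips appear about 24 mm higher than the TCP, just above the knob. I'll back off and lower carefully with force checks.

Request:
step_arm(linear=[[12, 0, 0], [12, 0, 0], [0, 0, 6], [0, 0, 6], [0, 0, 0], [0, 0, 0]], delta_rot=[[0, 0, 0], [0, 0, 0], [0, 0, 0], [0, 0, 0], [0, 0, 0], [0, 0, 0]], grip=[0, 0, 0, 0, 0, 0])

```text
time_s: 8.48
tcp_pos: [0.5496, -0.2549, 0.124]
ee_rot: [[0.433, -0.901, -0.0], [-0.901, -0.433, -0.0], [0.0, 0.0, -1.0]]
wrist_force: [-0.2, 0.5, -0.1]
gripper_width: 0.009
gripper_force: 0.0
```

```bash
python3 - <<'E'
from h import *
e=capture("scene");d=capture("side")["img"];P=np.array(sense()["tcp_pos"]);print(P,sense()["wrist_force"],[proj(e,P+[0,0,k]).round(1) for k in(0,.024,.1)])
g=e["img"].mean(2).astype(int)
for r in range(174,202): print(r,*["%3d"%v for v in g[r,160:182]])
cv2.imwrite("pics/p3.png",np.hstack([cv2.resize(e["img"][145:215,140:210,::-1],(400,400),interpolation=2),cv2.resize(d[240:360,290:410,::-1],(400,400),interpolation=2)]))
E
```

```text
[ 0.54974049 -0.2549332   0.1242426 ] [-0.3314958   0.17372799 -0.50531555] [array([163.5, 197. ]), array([162.5, 189.5]), array([158.9, 164.6])]
174   9   9   4  12   6  10   5   3   1   6  12  12   4   8  33  41  32  12  32  80 117 114
175   5  16  18   7  13   9  10  12  15   6   5  10   4   2  12   8   9   7  36  79 118 116
176   7   7   5   9   9   6  10   9   8   5  10   0   7   6  10  12  14   6  29  76 113 115
177   6  11   8  13   4   7   8   1   4   2   8   5  10   7  11  19  29  30  45  81 112 113
178   6  12   8  10  10   9   3  12   9  20  24  37  35  46  53  63  71  77  89 108 114 113
179   3  14  10   8  10   8  29  55  63  64  71  80  83  97 102 116 117 115 113 113 111 108
180   6   9  12   7   7  15  58 103 116 113 117 119 116 116 114 117 115 111 111 108 112 111
181   5   5   5  10  11  21  72 119 117 119 118 116 116 112 114 108 110 112 114 111 108 110
182  10  10   5   9   1  16  66 120 116 117 115 114 115 115 117 112 113 114 113 111 111 110
183  10   7   7   7   4  13  58 113 118 114 114 116 118 117 117 116 115 116 115 113 115 113
184   1  15  16  15   0   7  47  9
[... 921 characters left out ...]
 104 101 102 106  93  34   3   4  10  57  98  97  94  95
195  59  60  76  94  61  58  72  96 101 102 102 100  93  44  11  16  15  33  65  57  53  49
196  62  60  71  88  76  56  59  73  93  97 101  87  63  25  28  44  34  15  22  29  33  35
197  61  59  62  77  86  62  60  59  62  72  81  38  18  24  53  72  60  57  57  64  70  77
198  66  62  61  64  62  60  62  62  57  57  64  61  33  32  43  48  69 102 105 101  99 102
199  74  72  72  60  62  58  58  62  60  61  71  93  65  60  58  61  73 102 102 102 100 101
200  74  71  68  59  60  61  64  62  59  58  74  93  74  70  69  73  80  99 100  98  99  97
201  76  71  62  59  61  63  62  62  59  60  71 101  99  97  98  99 100  99  97  96  97 100
```

View pics/p3.png

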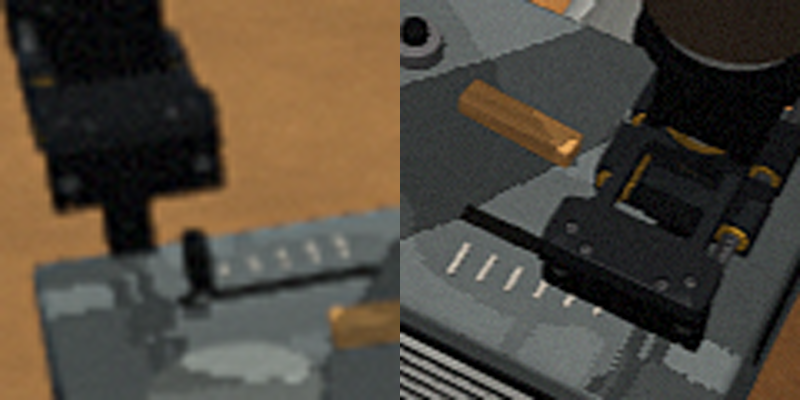

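The tip bottom is at row 189, which matches the TCP projection plus 24 mm. I'll descend further in small guarded steps.

Request:
step_arm(linear=[[0, 0, 2], [0, 0, 2], [0, 0, 0]], delta_rot=[[0, 0, 0], [0, 0, 0], [0, 0, 0]], grip=[0, 0, 0])

```text
time_s: 8.95
tcp_pos: [0.5494, -0.255, 0.1197]
ee_rot: [[0.433, -0.901, -0.0], [-0.901, -0.433, 0.0], [-0.0, 0.0, -1.0]]
wrist_force: [-0.4, -0.0, -0.3]
gripper_width: 0.004
gripper_force: 0.0
```

Request:
step_arm(linear=[[0, 0, 2], [0, 0, 0]], delta_rot=[[0, 0, 0], [0, 0, 0]], grip=[0, 0])

```text
time_s: 9.2
tcp_pos: [0.5495, -0.255, 0.1178]
ee_rot: [[0.433, -0.901, -0.0], [-0.901, -0.433, 0.0], [-0.0, 0.0, -1.0]]
wrist_force: [0.0, 1.2, 0.2]
gripper_width: 0.006
gripper_force: 0.0
```

There's no contact at z = 0.118, which confirms the tips sit above the nominal TCP. I'll go 3 mm lower and advance.

Request:
step_arm(linear=[[0, 0, 3], [-4, 0, 0], [-4, 0, 0], [-3, 0, 0], [0, 0, 0]], delta_rot=[[0, 0, 0], [0, 0, 0], [0, 0, 0], [0, 0, 0], [0, 0, 0]], grip=[0, 0, 0, 0, 0])

```text
time_s: 9.82
tcp_pos: [0.5448, -0.2449, 0.1152]
ee_rot: [[0.434, -0.901, 0.0], [-0.901, -0.434, -0.0], [0.0, -0.0, -1.0]]
wrist_force: [-1.2, -0.4, -0.0]
gripper_width: 0.005
gripper_force: 0.0
```

Request:
step_arm(linear=[[-2, 0, 0], [0, 0, 0]], delta_rot=[[0, 0, 0], [0, 0, 0]], grip=[0, 0])

```text
time_s: 10.07
tcp_pos: [0.544, -0.2433, 0.115]
ee_rot: [[0.433, -0.901, 0.0], [-0.901, -0.433, -0.0], [0.0, -0.0, -1.0]]
wrist_force: [0.2, 1.0, -0.5]
gripper_width: 0.006
gripper_force: 0.0
```

Request:
step_arm(linear=[[-2, 0, 0], [0, 0, 0]], delta_rot=[[0, 0, 0], [0, 0, 0]], grip=[0, 0])

```text
time_s: 10.32
tcp_pos: [0.5435, -0.2422, 0.1151]
ee_rot: [[0.433, -0.901, 0.001], [-0.901, -0.433, -0.001], [0.001, -0.0, -1.0]]
wrist_force: [1.4, -4.3, -1.8]
gripper_width: 0.011
gripper_force: 2.0
```

Request:
step_arm(linear=[[-2, 0, 0], [0, 0, 0]], delta_rot=[[0, 0, 0], [0, 0, 0]], grip=[0, 0])

```text
time_s: 10.58
tcp_pos: [0.5422, -0.2395, 0.115]
ee_rot: [[0.433, -0.901, 0.0], [-0.901, -0.433, 0.0], [-0.0, -0.0, -1.0]]
wrist_force: [0.4, -2.1, -0.7]
gripper_width: 0.008
gripper_force: 1.2
```

Request:
step_arm(linear=[[-2, 0, 0], [0, 0, 0]], delta_rot=[[0, 0, 0], [0, 0, 0]], grip=[0, 0])

```text
time_s: 10.82
tcp_pos: [0.5411, -0.2374, 0.115]
ee_rot: [[0.433, -0.901, -0.0], [-0.901, -0.433, 0.001], [-0.001, 0.0, -1.0]]
wrist_force: [0.4, -1.3, 0.9]
gripper_width: 0.009
gripper_force: 0.4
```

Contact came at the predicted spot. I'll continue click by click.

Request:
step_arm(linear=[[-2, 0, 0], [-2, 0, 0], [0, 0, 0]], delta_rot=[[0, 0, 0], [0, 0, 0], [0, 0, 0]], grip=[0, 0, 0])

```text
time_s: 11.2
tcp_pos: [0.5393, -0.2338, 0.1148]
ee_rot: [[0.433, -0.901, -0.001], [-0.901, -0.433, 0.001], [-0.001, 0.0, -1.0]]
wrist_force: [0.0, 0.0, -0.5]
gripper_width: 0.007
gripper_force: 0.0
```

Request:
step_arm(linear=[[-2, 0, 0], [-2, 0, 0], [0, 0, 0]], delta_rot=[[0, 0, 0], [0, 0, 0], [0, 0, 0]], grip=[0, 0, 0])

```text
time_s: 11.58
tcp_pos: [0.5378, -0.2305, 0.115]
ee_rot: [[0.433, -0.901, -0.0], [-0.901, -0.433, 0.0], [-0.0, 0.0, -1.0]]
wrist_force: [-0.4, 0.6, -0.3]
gripper_width: 0.006
gripper_force: 0.0
```

Request:
step_arm(linear=[[-2, 0, 0], [-1, 0, 0], [0, 0, 0]], delta_rot=[[0, 0, 0], [0, 0, 0], [0, 0, 0]], grip=[0, 0, 0])

```text
time_s: 11.95
tcp_pos: [0.537, -0.2285, 0.1151]
ee_rot: [[0.433, -0.901, 0.001], [-0.901, -0.433, -0.001], [0.001, -0.0, -1.0]]
wrist_force: [1.2, -3.5, -0.9]
gripper_width: 0.005
gripper_force: 2.0
```

```bash
cat > k.py <<'E'
from h import *
s=sense();print("lever by tcp",np.array([-.434,.901])@s["tcp_pos"][:2]+.4545,s["wrist_force"])
e=capture("scene")["img"].mean(2).astype(int)
for r in range(182,200): print(r,*["%3d"%v for v in e[r,162:204]])
E
python3 k.py
```

```text
lever by tcp 0.015587234854238519 [ 1.20162999 -3.46981536 -0.87821663]
182  22   8  33  50  32  35  42  10   3   5  10  13  14   4   4  65 116 121 114 115 113 113 113 111 113 113 113 111 112 111 110 113 106 112 114 115 115 110 101 104 112 113
183  64  62  68  72  81  87  88  30   7   3   3   2   6   3   9  46  95 107 103 108 116 115 112 110 111 108 106 108 110 111 111 109 103 107 110 114 117 111 113 108 110 111
184 110 113 114 115 117 120 111  48   9   5   4   4   8   4  10  17  41  38  38  77 114 114 114 113 115 108 104 106 105 106 107 114 110 112 112 111 111 110 105 110 109 106
185 114 112 113 117 118 120 112  61   2   9  10   1  12   9   2   1   9  11  15  47  99 113 116 116 119 112 112 111 100 101 103 108 109 109 107 110 113 110  97  97  98  97
186 115 114 112 115 116 118 111  61   8   9   6  11   2   4   8   7   3   8   4  31  84 114 116 110 113 111 113 108  98  98  98  99 104 100  96 104 116 126 105  95  94  97
187 114 112 111 110 109 111 101  49  10   8   9  12   3   6   6  12   9  13  10  21  68 118 117 111 112 111 110 102  99 100 100 110 126 104  96  96 120 148 125  96  96 
[... 1367 characters left out ...]
 102  99 101
196 115 115 108 105 104 102 105  98  67  51  39  29  34  31  23   9  11  26  57  70  48  53  55  62  71  70  89 103 101 101 100 101  98 101 100  99 101  98  97  96  98  95
197 107  99  76  74  74  72  74  75  67  26  12  15  18  19  28  33  32  43  53  49  66  97 103 102 104 100  99 100 101 100  98  99  98 100  99  97  96  96  97 100  97 102
198  71  72  72  73  72  73  72  71  67  48  35  40  45  47  56  62  65  63  60  59  62  84 100  98 100 100  98  98  96  99  99  97  97  98  99  95 107 116 117 120 118 126
199  71  74  73  71  73  72  73  73  78  72  57  63  58  63  59  62  62  60  65  74  81  99 102  99  98  98  97  98  97  95  94  95  97  98  93  99 129 144 145 144 144 146
```

The first click is done: the knob moved about 6 px, and contact resumed at 15 mm. Next is the second.

Request:
step_arm(linear=[[-2, 0, 0], [-2, 0, 0], [-2, 0, 0], [-2, 0, 0], [-2, 0, 0], [0, 0, 0]], delta_rot=[[0, 0, 0], [0, 0, 0], [0, 0, 0], [0, 0, 0], [0, 0, 0], [0, 0, 0]], grip=[0, 0, 0, 0, 0, 0])

```text
time_s: 12.75
tcp_pos: [0.532, -0.2187, 0.1149]
ee_rot: [[0.433, -0.901, -0.0], [-0.901, -0.433, 0.0], [-0.0, 0.0, -1.0]]
wrist_force: [-1.0, 0.0, -0.6]
gripper_width: 0.009
gripper_force: 0.0
```

Request:
step_arm(linear=[[-2, 0, 0], [-2, 0, 0], [0, 0, 0]], delta_rot=[[0, 0, 0], [0, 0, 0], [0, 0, 0]], grip=[0, 0, 0])

```text
time_s: 13.12
tcp_pos: [0.5307, -0.2158, 0.115]
ee_rot: [[0.433, -0.901, 0.0], [-0.901, -0.433, -0.001], [0.001, -0.0, -1.0]]
wrist_force: [-0.1, -3.2, -1.0]
gripper_width: 0.003
gripper_force: 1.3
```

```bash
python3 k.py | awk 'NR==1||NR%3==0'
```

```text
lever by tcp 0.02978606475736284 [-0.06434316 -3.24236321 -1.01159006]
183 111 110 112 110 114 107 101 117 117 119 121 110  62  12   3  13  10   8   9   4  12  42  56  49  76 111 109 110 113 114 115 107  99  99 101 107 115 111 108 111 111 112
186 115 112 115 113 117 118 116 112 113 111 108 108  82  21   9   5   0  10   6   2  10   7  10   3   9  60 111 117 115 114 111 110 102 101  99 102 119 127 106  97  94  99
189  80  74  74  75  72  72  75  73  74  73  73  75  72  55  17  14  23  34  39  41  58  18   3  11   0  37 101 149 109  94  97 102 122 131  99  97  97 120 143 103 100  98
192  80  87  89  88  86  86  96 117 113 114 114 123 129  93  61  62 102 145  99  63  75  93  37   6   9  13  65 103 101  95  95  95  93  83  63  56  49  50  34  25  22  21
195  87 115 114 114 113 114 114 110 107 106 107 106 104  93  84  53  38  36  34  29  21  14  15  49  75  55  47  52  54  60  66  77  89 101 103 101 101 102 101 100 101 100
198  74  74  72  74  72  73  71  71  67  44  39  43  55  54  59  61  62  62  64  62  65  65  59  62  63  83  99  99 100  99  96  95  97  99  99  97 109 106 109 109 107 116
```

It's at the second click with contact. Now the third: 9 mm, then check.

Request:
step_arm(linear=[[-2, 0, 0], [-2, 0, 0], [-2, 0, 0], [-2, 0, 0], [-2, 0, 0], [0, 0, 0]], delta_rot=[[0, 0, 0], [0, 0, 0], [0, 0, 0], [0, 0, 0], [0, 0, 0], [0, 0, 0]], grip=[0, 0, 0, 0, 0, 0])

```text
time_s: 13.92
tcp_pos: [0.526, -0.206, 0.115]
ee_rot: [[0.433, -0.901, -0.0], [-0.901, -0.433, 0.0], [-0.0, 0.0, -1.0]]
wrist_force: [-0.9, 0.6, 0.0]
gripper_width: 0.004
gripper_force: 0.0
```

```bash
python3 k.py | awk 'NR==1||NR%3==0'
```

```text
lever by tcp 0.04062868273141945 [-0.91354267  0.63604861  0.03230219]
183 111 109 110 112 111 111 111 113 113 115 115 117 119 115 118 113  62   8   6   7   7   7   3   0  21  26  17  14  14  60 109 113 101 105 112 110 103  98  99 101 111 111
186 117 112 113 116 113 117 115 111 112 111 111 113 107  92  90  91  69  18  10   9   6  15  10   6  17  22   5  14  12  13  32  85 118 112 110 109 117 128 106  96  95  97
189  79  74  75  76  74  75  71  74  74  75  73  73  75  74  77  73  73  57  33  41  63  63  50  56  92  98  58  13   4   8  23  69 124 132 102  98  99 116 140 104  97  98
192  85  74  76  74  77  87  96 116 115 113 115 120 128 115 115 111 122 138  72  58  79  98  78  68  71 100  98  54  15   4  15  50  94  84  69  53  53  46  34  23  21  21
195 107  74  72  72  83 108 114 113 104 105 106 105 105 105  94  67  50  40  30  30  17  16  14  13  15  18  25  30  41  55  58  66  88 103 103 101 103  99  99 100  98  99
198  74  72  72  73  72  75  73  74  66  44  37  43  51  56  65  78  75  76  72  62  61  65  63  62  64  61  59  64  71  83  98 100 100  99  98  96 108 108 109 110 108 116
```

The force dropped to zero and the knob moved another click, so it's at the third. I'll back off, rise, and go over the start button (165 mm from off along the slide).

Request:
step_arm(linear=[[10, 0, 0], [0, 0, -30], [0, 0, -40], [-50, 0, 0], [-50, 0, 0], [-50, 0, 0], [0, 0, 20], [0, 0, 0], [0, 0, 0]], delta_rot=[[0, 0, 0], [0, 0, 0], [0, 0, 0], [0, 0, 0], [0, 0, 0], [0, 0, 0], [0, 0, 0], [0, 0, 0], [0, 0, 0]], grip=[0, 0, 0, 0, 0, 0, 0, 0, 0])

```text
time_s: 15.1
tcp_pos: [0.4663, -0.0808, 0.1654]
ee_rot: [[0.433, -0.902, 0.001], [-0.902, -0.433, -0.0], [0.001, -0.0, -1.0]]
wrist_force: [0.9, -0.0, 0.5]
gripper_width: 0.005
gripper_force: 0.0
```

```bash
python3 - <<'E'
from h import *
s=sense();p=np.array(s["tcp_pos"]);print(p,np.array([[-.434,.901],[.901,.434]])@p[:2])
c=capture("wrist");L=landmark_of("wrist","speed_lever_top")
for r in L: 
    q=atz(c,r["point"],.154,s);print(r["score"],q,np.array([-.434,.901])@q[:2]+.439)
e=capture("scene")["img"];d=capture("side")["img"]
cv2.imwrite("pics/p4.png",np.hstack([cv2.resize(e[140:220,180:260,::-1],(400,400),interpolation=2),cv2.resize(d[210:350,230:370,::-1],(400,400),interpolation=2)]))
E
```

```text
[ 0.46634037 -0.08075098  0.16544755] [-0.27514835  0.38512675]
0.56 [ 0.5163907 -0.189373   0.154    ] 0.04426136651411655
```

View pics/p4.png

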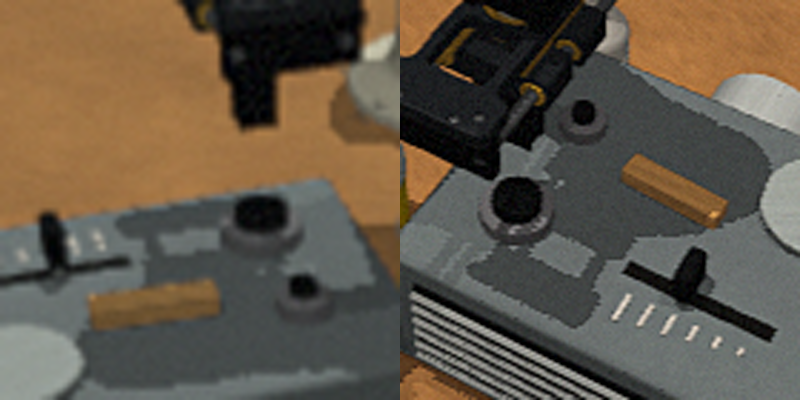

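The lever reads 44 mm, which is the third click. The tip at crop (255,125) is right above the start button at (258,205), about 50 mm up. I'll descend with force checks.

Request:
step_arm(linear=[[0, 0, 15], [0, 0, 15], [0, 0, 6], [0, 0, 0]], delta_rot=[[0, 0, 0], [0, 0, 0], [0, 0, 0], [0, 0, 0]], grip=[0, 0, 0, 0])

```text
time_s: 15.8
tcp_pos: [0.4656, -0.0804, 0.1289]
ee_rot: [[0.433, -0.901, -0.0], [-0.901, -0.433, -0.0], [0.0, 0.001, -1.0]]
wrist_force: [-0.1, -0.4, -0.5]
gripper_width: 0.005
gripper_force: 0.0
```

Request:
step_arm(linear=[[0, 0, 2], [0, 0, 2], [0, 0, 0]], delta_rot=[[0, 0, 0], [0, 0, 0], [0, 0, 0]], grip=[0, 0, 0])

```text
time_s: 16.18
tcp_pos: [0.4656, -0.0802, 0.125]
ee_rot: [[0.433, -0.901, 0.0], [-0.901, -0.433, 0.0], [0.0, -0.0, -1.0]]
wrist_force: [-0.2, 0.1, -0.2]
gripper_width: 0.009
gripper_force: 0.0
```

Request:
step_arm(linear=[[0, 0, 2], [0, 0, 2], [0, 0, 0]], delta_rot=[[0, 0, 0], [0, 0, 0], [0, 0, 0]], grip=[0, 0, 0])

```text
time_s: 16.55
tcp_pos: [0.4654, -0.0802, 0.1207]
ee_rot: [[0.433, -0.901, -0.0], [-0.901, -0.433, -0.0], [-0.0, 0.0, -1.0]]
wrist_force: [-0.0, 0.2, 0.2]
gripper_width: 0.004
gripper_force: 0.0
```

Request:
step_arm(linear=[[0, 0, 2], [0, 0, 0]], delta_rot=[[0, 0, 0], [0, 0, 0]], grip=[0, 0])

```text
time_s: 16.8
tcp_pos: [0.4654, -0.0802, 0.1188]
ee_rot: [[0.433, -0.901, -0.0], [-0.901, -0.433, -0.0], [-0.0, 0.0, -1.0]]
wrist_force: [0.4, 0.1, -0.5]
gripper_width: -0.0
gripper_force: 0.0
```

Request:
step_arm(linear=[[0, 0, 2], [0, 0, 0]], delta_rot=[[0, 0, 0], [0, 0, 0]], grip=[0, 0])

```text
time_s: 17.05
tcp_pos: [0.4654, -0.0802, 0.1167]
ee_rot: [[0.433, -0.901, -0.0], [-0.901, -0.433, -0.0], [-0.0, 0.0, -1.0]]
wrist_force: [0.2, -0.7, -0.3]
gripper_width: 0.005
gripper_force: 0.0
```

Request:
step_arm(linear=[[0, 0, 2], [0, 0, 0]], delta_rot=[[0, 0, 0], [0, 0, 0]], grip=[0, 0])

```text
time_s: 17.3
tcp_pos: [0.4654, -0.0802, 0.1148]
ee_rot: [[0.433, -0.901, -0.0], [-0.901, -0.433, -0.0], [-0.0, 0.0, -1.0]]
wrist_force: [1.2, -1.2, 0.5]
gripper_width: 0.003
gripper_force: 0.0
```

Request:
step_arm(linear=[[0, 0, 2], [0, 0, 0]], delta_rot=[[0, 0, 0], [0, 0, 0]], grip=[0, 0])

```text
time_s: 17.55
tcp_pos: [0.4654, -0.0802, 0.1128]
ee_rot: [[0.433, -0.901, -0.0], [-0.901, -0.433, -0.0], [-0.0, 0.0, -1.0]]
wrist_force: [0.3, -0.4, 0.2]
gripper_width: 0.006
gripper_force: 0.0
```

Request:
step_arm(linear=[[0, 0, 2], [0, 0, 0]], delta_rot=[[0, 0, 0], [0, 0, 0]], grip=[0, 0])

```text
time_s: 17.8
tcp_pos: [0.4656, -0.0802, 0.1109]
ee_rot: [[0.433, -0.901, 0.0], [-0.901, -0.433, -0.0], [0.0, 0.0, -1.0]]
wrist_force: [0.6, -0.9, -0.7]
gripper_width: 0.001
gripper_force: 0.0
```

Request:
step_arm(linear=[[0, 0, 2], [0, 0, 0]], delta_rot=[[0, 0, 0], [0, 0, 0]], grip=[0, 0])

```text
time_s: 18.05
tcp_pos: [0.4657, -0.0802, 0.1091]
ee_rot: [[0.433, -0.901, 0.0], [-0.901, -0.433, -0.0], [0.0, -0.0, -1.0]]
wrist_force: [-0.3, -0.2, 2.1]
gripper_width: 0.005
gripper_force: 1.2
```

Request:
step_arm(linear=[[0, 0, 2], [0, 0, 0]], delta_rot=[[0, 0, 0], [0, 0, 0]], grip=[0, 0])

```text
time_s: 18.3
tcp_pos: [0.4657, -0.0802, 0.1071]
ee_rot: [[0.433, -0.901, 0.0], [-0.901, -0.433, -0.0], [0.0, -0.0, -1.0]]
wrist_force: [-0.4, -0.3, 3.3]
gripper_width: 0.003
gripper_force: 1.7
```

Request:
step_arm(linear=[[0, 0, 2], [0, 0, 0]], delta_rot=[[0, 0, 0], [0, 0, 0]], grip=[0, 0])

```text
time_s: 18.55
tcp_pos: [0.4657, -0.0802, 0.1051]
ee_rot: [[0.433, -0.901, 0.0], [-0.901, -0.433, -0.0], [0.0, -0.0, -1.0]]
wrist_force: [-0.9, 1.1, 4.9]
gripper_width: 0.001
gripper_force: 2.3
```

The button is being pressed, about 5 mm so far. I'll go on to the bottom in 1 mm steps.

Request:
step_arm(linear=[[0, 0, 1], [0, 0, 0]], delta_rot=[[0, 0, 0], [0, 0, 0]], grip=[0, 0])

```text
time_s: 18.8
tcp_pos: [0.4657, -0.0802, 0.1047]
ee_rot: [[0.433, -0.901, 0.0], [-0.901, -0.433, -0.0], [0.0, -0.0, -1.0]]
wrist_force: [-2.7, 1.1, 8.9]
gripper_width: 0.007
gripper_force: 4.4
```

Request:
step_arm(linear=[[0, 0, 1], [0, 0, 0]], delta_rot=[[0, 0, 0], [0, 0, 0]], grip=[0, 0])

```text
time_s: 19.05
tcp_pos: [0.4658, -0.0802, 0.1047]
ee_rot: [[0.434, -0.901, 0.001], [-0.901, -0.434, -0.0], [0.001, -0.0, -1.0]]
wrist_force: [-5.3, 1.8, 14.9]
gripper_width: 0.004
gripper_force: 7.1
```

It hit a hard stop, so the button is fully down. Now I come up and clear.

Request:
step_arm(linear=[[0, 0, -5], [0, 0, -10], [0, 0, -35], [0, 0, -50], [0, 0, -50], [-50, 0, 0], [-50, 0, 0], [0, 0, 0], [0, 0, 0]], delta_rot=[[0, 0, 0], [0, 0, 0], [0, 0, 0], [0, 0, 0], [0, 0, 0], [0, 0, 0], [0, 0, 0], [0, 0, 0], [0, 0, 0]], grip=[0, 0, 0, 0, 0, 0, 0, 0, 0])

```text
time_s: 20.18
tcp_pos: [0.4222, 0.01, 0.2529]
ee_rot: [[0.434, -0.901, -0.0], [-0.901, -0.434, -0.0], [-0.0, 0.0, -1.0]]
wrist_force: [0.3, -0.3, 0.1]
gripper_width: 0.007
gripper_force: 0.0
```

```bash
python3 - <<'E'
from h import *
print(sense()["tcp_pos"],sense()["wrist_force"])
d=capture("side")["img"]
cv2.imwrite("pics/p5.png",cv2.resize(d[210:410,180:460,::-1],(784,560),interpolation=2))
E
```

```text
[0.42220894 0.0099544  0.25287539] [ 0.30763241 -0.26931891  0.10630846]
```

View pics/p5.png

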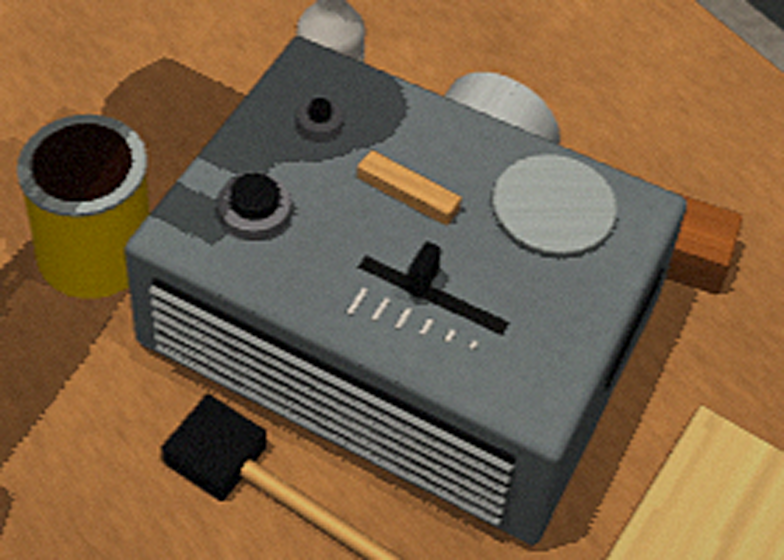

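The final view shows the knob at (425,270), opposite the fourth mark counted from off, which is the third click. The start button is back up at (255,195), nothing else has moved, and the arm is clear.

```bash
python3 -c "
from station import finish_job;print(finish_job())"
```

```text
the job is handed in; nothing more can be done
None
```

The job is handed in at about 20 s: the speed lever is at the third click (about 44 mm by camera), the start button was pressed to its stop and came back up, and the arm is clear with nothing else seen to have moved.

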